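# Set a rivet with bench-mounted locking pliers, then release them

## Robot

A 7-joint arm with a two-finger parallel gripper is mounted at the origin on a cart in front of the work surface, level with it; the furniture and walls round the work are solid. World frame = base frame: x ahead of the robot, y to its left, z up, the work surface at z = 0. Lengths are in m, angles in rad, forces in N, time in s.
With the tool pointing down it reaches from about 0.4 to 0.9 m from the base axis. Payload 5.5 kg.
Tool frame: the origin (TCP) lies midway between the tips of the shut fingers; the grasp point (between the pads) lies 19 mm behind it (manip.grip_depth is the distance from the TCP to the grasp point, in m); z points along the fingers, y is the line along which they close (so a half turn about z gives the same grasp; the last joint's range is limited). The gripper opens to 92 mm and grips with 3 to 60 N. Pads are 19 mm wide; open, the fingers measure 130 mm over their backs; the gripper's body (75 mm by 190 mm) begins 47 mm behind the grasp point.
Start: joints at [-1.043, 0.501, -0.427, 1.55, 0.221, 1.138, -0.21], TCP at [0.17, 0.627, 0.195] pointing down, gripper open.
Joint ranges: [-2.88, 2.88], [-0.31, 2.03], [-1.54, 1.56], [0.2, 2.42], [-1.41, 4.55], [0.19, 2.02], [-2.57, 2.57]. Speed limits (rad/s): [2.57, 2.57, 3.14, 3.14, 3.14, 3.14, 3.14].

## Interface

Orientations are given as a unit quaternion [x, y, z, w].
In Python, from bench import manip, effector, viewer gives the robot as it stands. Calls block until the motion is done:
- manip.move_pose(position, orientation): joint-space move of the TCP to a pose.
- manip.servo_line(position, ori=None, vel=0.15): straight line of the TCP; ori=None keeps the orientation; vel is the mean speed in m/s.
- manip.movej(angles): joint-space move.
- effector.open_jaws() and effector.close(f_grip=None): open the fingers fully, or close them until they stop; f_grip is the grip in N (None keeps the last).
- manip.sleep(seconds).
- manip.solve_ik(position, orientation): joint angles nearest the present ones, or None.
- viewer.get_image(name): name is "scene" or "top" or "wrist"; returns the picture (400x640x3 uint8, red, green, blue); there is no depth.
- viewer.get_calibration(name): a dict with "vfov" (degrees; the focal length in pixels is half the picture's height over the tangent of half this angle, whatever the lens; pixels are square), "cx", "cy" (the principal point, pixels), "eye" and "attitude" of the camera in the world. Camera axes: x right, y down, z forward; pixel columns grow to the right and rows downward; lengths in m; the calibration is good to about 2 mm. A picture is of the moment at which its call begins: read the wrist's pose just before it. get_calibration takes no time and is no camera call; for the wrist camera it gives the pose at the moment of the call.
A pose or a line that the arm cannot do raises manip.PlanningError and nothing moves.
- manip.hand_in(): hands the job in; it is judged then, once.
Readings, each from a call of its own:
- manip.current_clock(): time.
- manip.current_q(): joint angles.
- manip.current_joint_velocities(): joint speeds.
- manip.current_tau(): joint torques, N m.
- manip.current_tool_pos(): TCP position.
- manip.current_tcp_rot(): TCP orientation.
- manip.current_force(): force on the tool from outside, world axes, zero at the start.
- manip.current_wrist_torque(): the same for the moment, N m.
- manip.current_finger_gap(): finger opening in m.
- manip.current_gripper_force(): force on a finger pad.
Only numpy, scipy, OpenCV 4.12 (cv2) and the standard library are available. Lean on these libraries where they do the work, as an engineer would, in place of code of your own. Each camera call takes 0.05 s, during which the arm holds its last target. There are 200 camera calls.

## Task

Push the bar along its guide until it is fully home against the end stop, with its standing rivet under the punch of the locking pliers. Then press the pliers' handle down until it snaps over centre, and take your hand off it: it must stay locked by itself on the rivet, which is now driven down. Then press the release lever at the tail of the pliers so that they spring fully open, and leave the bar lying home in the guide with its rivet driven; do not disturb the bottle, the tin and the steel block.

Things in the scene. Friction and masses are not known exactly. Their poses are not given: they have to be found in the camera images.
- pliers: Steel locking pliers built on a flat T-shaped base screwed to the bench (fixed). Origin: on the bench under the middle of the tool. x: from the handle's tail towards the jaw; y: along the guide towards its mouth; z up. Base 12 mm thick, x = -90 to +122 mm, 60 mm wide. Jaw, handle and release lever lie at y = 0, within 19 mm either side; the open jaw's top is under 90 mm high.
- guide_mouth (a point): Middle of the guide's open mouth, on its floor: x = +92, y = +135, z = 12 mm in the pliers' frame. The guide is a flat channel along y at x = 92 mm, its floor 12 mm above the bench, with a 3 mm high rail each side, 44 mm apart. A steel end stop closes its far end, face at y = -28 mm.
- anvil (a point): Point on the guide floor straight below the punch: 92 mm along x from the pliers' origin, y = 0, 12 mm above the bench; axes as the pliers'. The rivet belongs above it.
- handle (a joint): The long upper handle with black grip; its free tail points to the pliers' -x and is pressed straight down. 0 rad = fully open (raised, as at the start, sprung), dead centre about 0.73, about 0.78 = locked against its stop. Pressing closes the jaw and takes about 6 to 15 N at the grip as the rivet goes in. Past dead centre it stays down by itself; short of it, it springs up again.
- handle_pad (a point): Middle of the top of the handle's black grip (22 mm wide), near its tail: the place to press. Fully open it lies at x = -56, z = 124 mm in the pliers' frame; locked at x = -66, z = 73 mm. The handle's tail end lies 19 mm farther towards -x.
- release (a joint): The release lever, a steel thumb paddle that sticks out behind the tail of the pliers. 0 rad = rest (sprung back up), 0.6 = pressed right down. Pressed about 0.2 to 0.4 rad it lifts the locked handle back through dead centre, and the handle then springs open by itself.
- release_pad (a point): Middle of the top of the release paddle (32 mm along x, 26 mm wide): at x = -125, y = 0, z = 51 mm in the pliers' frame at rest. It is pressed straight down, up to 20 mm; there is free space below it.
- bar_tail (a point): Middle of the trailing end face of the loose bar (the end at the guide's mouth), 6 mm above the guide floor. The bar: aluminium, 100 mm long (along y), 40 wide, 12 thick, 0.15 to 0.3 kg, lying in the guide, a 2 mm steel strap on top; axes as the pliers'. Home, this point is at y = +72 mm in the pliers' frame; at the start 30 to 60 mm short of that.
- rivet_head (a point): Centre of the top of the brass rivet (11 mm across) that stands in the bar, 72 mm from the bar's trailing end. It stands 6.5 mm above the strap at the start and 1.5 mm when driven; the open punch clears it.
- rivet (a joint): How far the rivet is driven: 0 = standing, 0.005 m = fully driven. It is a tight press fit and stays where it is left.
- post_stand: Fixed tool stand on the bench: a heavy foot 100 mm across with a thin upright post 0.47 m tall, about 17 mm from its centre, that stands between the robot's start pose and the work; go round it. Origin under the foot's centre.
- flux: Small dropper bottle, 33 mm across, 102 mm tall, standing on the bench; leave it alone. Origin at the centre of its underside.
- tin: Round brass tin, 60 mm across, 27 mm high; leave it alone. Origin at the centre of its underside.
- block: Square steel bench block 63 x 63 x 20 mm; leave it alone. Origin at the centre of its underside.
Things that resemble listed ones, but are neither listed nor needed, are in the scene too. Of the things like the part that bears bar_tail, leave any that is turquoise; of the rest the larger one is meant.

How it is judged:
On the way, in this order (a step that is already met when the one before it is completed fails the run):
1. the bar is home: rivet within 3.5 mm of the point under the punch, pliers still open (y of rivet_head in the frame of anvil between -0.0035 and 0.0035 m and x of rivet_head in the frame of anvil between -0.006 and 0.006 m and angle between bar_tail's own z axis and vertical below 0.06 rad and value of joint handle below 0.15 rad and value of joint rivet below 0.002 m), for 0.2 s.
2. the pliers are locked over centre on the driven rivet, with the robot's hand off them (y of rivet_head in the frame of anvil between -0.005 and 0.005 m and x of rivet_head in the frame of anvil between -0.006 and 0.006 m and angle between bar_tail's own z axis and vertical below 0.06 rad and value of joint handle above 0.755 rad and value of joint rivet above 0.0042 m and contact force between the fingers and pliers below 0.3 N), for 0.2 s.
3. the release lever is pressed while the handle is still down (value of joint release above 0.1 rad and value of joint handle above 0.66 rad).
At the end, for the whole second after the job is handed in: the bar lies flat and home in the guide (rivet within 6 mm of the point under the punch), its rivet driven at least 4.2 of 5 mm, the handle fully open (under 0.05 rad) and the release lever back at rest (under 0.06 rad) (y of rivet_head in the frame of anvil between -0.006 and 0.006 m and x of rivet_head in the frame of anvil between -0.006 and 0.006 m and angle between bar_tail's own z axis and vertical below 0.06 rad and value of joint rivet above 0.0042 m and value of joint handle below 0.05 rad and value of joint release below 0.06 rad); the robot touches nothing.
It fails at once if the rivet is driven while the bar is not home (value of joint rivet above 0.002 m and not (y of rivet_head in the frame of anvil between -0.008 and 0.008 m and x of rivet_head in the frame of anvil between -0.006 and 0.006 m and angle between bar_tail's own z axis and vertical below 0.06 rad)).
It fails at once if a bystander is shifted by more than 20 mm (distance of any of flux, tin, block from where it was at the start of the episode above 0.02 m).
It also fails if it takes over 51 s, if anything falls off the work surface, if the arm or the gripper's body presses on something with over 40 N, if the wrist force passes 120 N, or if a joint passes its speed limit or range.

## Working session

There is one attempt and no reset: what is moved stays moved. The work goes in short steps, each a Python script; the robot and the scene stay as the last script left them, time stands still between calls to the robot, and variables do not carry over. Pictures are saved under pics/ and viewed, at most 10 in all, crops included, and the job is handed in when it is done.

```bash
mkdir -p pics; cat > h.py <<'E'
import numpy as np, cv2
from scipy.spatial.transform import Rotation as R
from bench import manip, effector, viewer
def snap(n,f):
    c=viewer.get_calibration(n); im=viewer.get_image(n); cv2.imwrite(f,im[:,:,::-1]); return c,im
def Rm(a):
    a=np.array(a); return a if a.shape==(3,3) else R.from_quat(a).as_matrix()
def ray(c,u,v):
    f=200/np.tan(np.radians(c['vfov'])/2)
    d=Rm(c['attitude'])@np.array([(u-c['cx'])/f,(v-c['cy'])/f,1]); return np.array(c['eye']),d
def atz(c,u,v,z):
    e,d=ray(c,u,v); return e+d*(z-e[2])/d[2]
def proj(c,p):
    f=200/np.tan(np.radians(c['vfov'])/2)
    q=Rm(c['attitude']).T@(np.array(p)-np.array(c['eye'])); return np.array([c['cx']+f*q[0]/q[2],c['cy']+f*q[1]/q[2]])
E
python3 - <<'E'
from h import *
for n in("scene","top"):
    c,im=snap(n,f"pics/{n}0.png"); print(n,c)
print(manip.current_clock(),manip.current_tcp_rot())
E
```

```text
scene {'vfov': 54.64250795700273, 'cx': 323.42118442833487, 'cy': 201.8809293708959, 'eye': array([ 0.02897918, -0.4398433 ,  0.78777585]), 'attitude': array([ 0.82555423, -0.42775747,  0.16795215, -0.32752989])}
top {'vfov': 48.04258964391888, 'cx': 321.75046029018586, 'cy': 201.6218677813745, 'eye': array([ 0.35438582, -0.10193757,  1.13043586]), 'attitude': array([ 0.70674762, -0.7016526 ,  0.05816905, -0.06933822])}
0.1 [ 1.31989016e-01  9.91250812e-01 -8.41802040e-04 -1.40153284e-04]
```

View pics/top0.png

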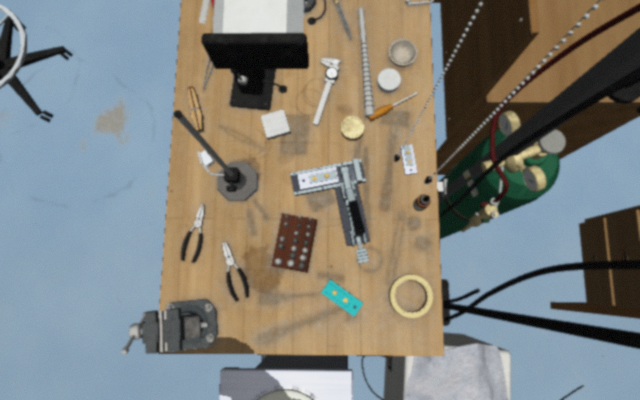

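View pics/scene0.png

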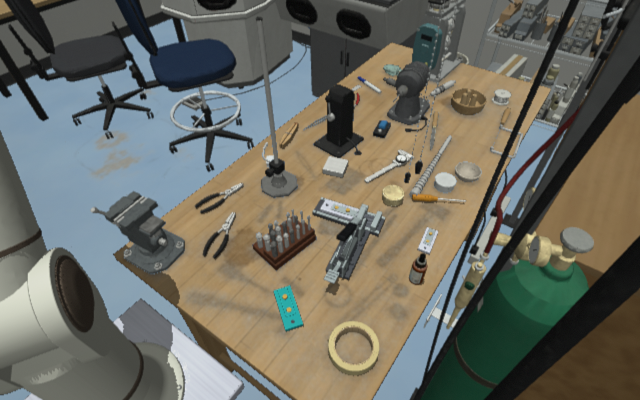

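The top view shows the pliers at (355,205), with the jaw near (352,172) and the release paddle near (362,255). The guide mouth is near (293,183). There are three bar-like parts:
- The one in the guide, (315,178).
- A turquoise one, (342,297), which is to be left alone.
- A small one, (408,158).

The one in the guide is the larger of the two that aren't turquoise, so it fits the description. I'll confirm it in an enlarged crop.

```bash
python3 - <<'E'
import cv2
im=cv2.imread('pics/top0.png')[145:270,280:430]; cv2.imwrite('pics/topc.png',cv2.resize(im,None,fx=4.8,fy=4.8,interpolation=cv2.INTER_CUBIC))
im=cv2.imread('pics/scene0.png')[185:300,300:445]; cv2.imwrite('pics/scc.png',cv2.resize(im,None,fx=5,fy=5,interpolation=cv2.INTER_CUBIC))
E
```

```text
(no output)
```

View pics/topc.png

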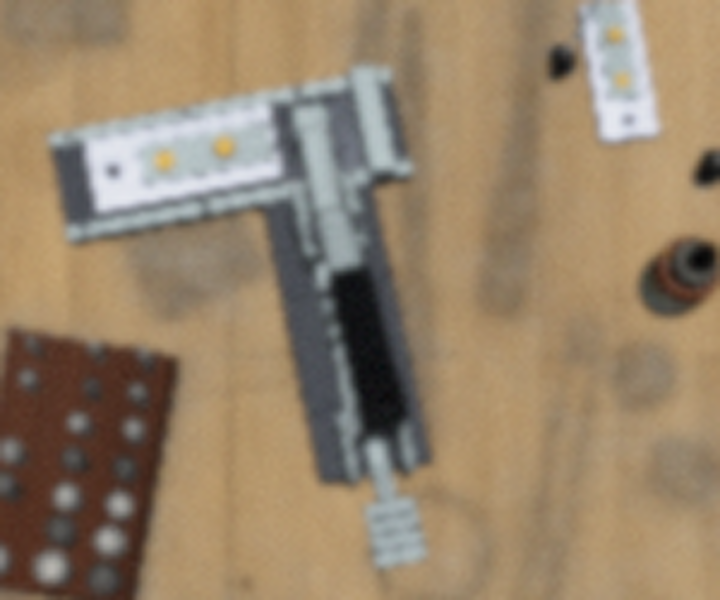

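View pics/scc.png

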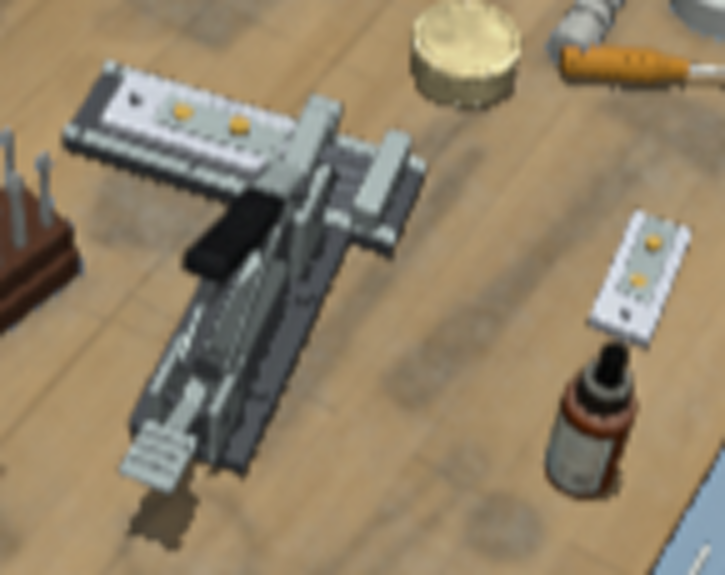

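The crops confirm it: the white bar lies in the guide, with its trailing end at crop (96,178) and two brass heads on it. I'll fit the pliers' pose to the landmarks.

```bash
python3 - <<'E'
from h import *
from scipy.optimize import least_squares
ct=viewer.get_calibration('top'); cs=viewer.get_calibration('scene')
T=lambda x,y:(280+x/4.8-.4,145+y/4.8-.4); S=lambda x,y:(300+x/5-.4,185+y/5-.4)
obs=[(ct,T(62,190),(.092,.135,.013)),(ct,T(325,482),(-.09,.03,.012)),(ct,T(428,462),(-.09,-.03,.012)),(ct,T(397,532),(-.125,0,.051)),
(cs,S(88,100),(.092,.135,.013)),(cs,S(135,430),(-.09,.03,.012)),(cs,S(240,472),(-.09,-.03,.012)),(cs,S(160,455),(-.125,0,.051))]
def W(p,P): 
    c,s=np.cos(p[2]),np.sin(p[2]); return np.array([p[0]+c*P[0]-s*P[1],p[1]+s*P[0]+c*P[1],P[2]])
f=lambda p:np.concatenate([proj(c,W(p,P))-uv for c,uv,P in obs])
r=least_squares(f,[.5,-.1,.2],loss='soft_l1'); print(r.x,f(r.x).round(1).reshape(-1,2).tolist())
p=r.x
def inv(q): 
    c,s=np.cos(p[2]),np.sin(p[2]); d=q[:2]-p[:2]; return [c*d[0]+s*d[1],-s*d[0]+c*d[1]]
print('tail',np.round(inv(atz(ct,*T(96,178),.026)),4),'rivets',[np.round(inv(atz(ct,*T(*a),.03)),4) for a in((165,160),(224,146))])
print('post foot',atz(ct,236,181,0)[:2], 'tin',atz(ct,352,127,.027)[:2],'flux',atz(ct,422,202,.1)[:2])
for n,P in(('pad',(-.056,0,.124)),('rel',(-.125,0,.051)),('mouth',(.092,.135,.012)),('tail0',(.092,.16,.1))): print(n,W(p,P).round(4))
print('grip',T(370,352),proj(ct,W(p,(-.056,0,.124))),[proj(ct,W(p,(-.125+a,b,.051))) for a in(-.016,.016) for b in(-.013,.013)])
E
```

```text
[ 0.54153624 -0.15848457  0.19984592] [[-0.1, -0.7], [-0.4, 0.7], [1.8, 0.3], [0.5, 0.9], [-0.2, -0.6], [-1.1, -1.6], [1.6, -1.2], [-0.0, 0.5]]
tail [0.09   0.1157] rivets [array([0.0916, 0.0784]), array([0.093 , 0.0465])]
post foot [0.61370651 0.1394977 ] tin [ 0.75158449 -0.15979314] flux [ 0.54292476 -0.3180004 ]
pad [ 0.4867 -0.1696  0.124 ]
rel [ 0.419  -0.1833  0.051 ]
mouth [ 0.6049 -0.0079  0.012 ]
tail0 [0.5999 0.0166 0.1   ]
grip (356.6833333333334, 217.93333333333334) [358.96412067 224.25616993] [array([369.58295819, 261.95196665]), array([358.89035317, 264.05083671]), array([366.78928595, 248.7373481 ]), array([356.15241536, 250.81875657])]
```

```bash
cat >> h.py <<'E'
p=np.array([0.5415,-0.1585,0.1998])
def W(P):
    c,s=np.cos(p[2]),np.sin(p[2]); return np.array([p[0]+c*P[0]-s*P[1],p[1]+s*P[0]+c*P[1],P[2]])
def ori(yaw): # tool down, tool y along pliers direction yaw (mod pi), branch by caller
    a=p[2]+yaw; y=np.array([np.cos(a),np.sin(a),0]); z=np.array([0,0,-1.]); return R.from_matrix(np.c_[np.cross(y,z),y,z]).as_quat()
def st(t=''): print(t,round(manip.current_clock(),2),np.round(manip.current_tool_pos(),4),np.round(manip.current_force(),1))
E
python3 - <<'E'
from h import *
ct=viewer.get_calibration('top'); print('post top',atz(ct,180,115,.47))
for yaw in(0,np.pi,np.pi/2,-np.pi/2):
    for P in((.092,.135,.12),(.092,.0815,.018),(-.056,0,.16),(-.130,0,.04)):
        q=manip.solve_ik(W(P),ori(yaw)); print(round(yaw,1),P,None if q is None else np.round(q,2))
st(); effector.close(10)
q0=manip.current_tcp_rot()
manip.move_pose([.28,.34,.28],q0); st('A'); print(manip.current_q().round(2) if hasattr(manip.current_q(),'round') else manip.current_q())
E
```

```text
post top [0.61087898 0.13121054 0.47      ]
0 (0.092, 0.135, 0.12) [-0.14  0.47  0.14  1.75 -0.08  0.93  0.23]
0 (0.092, 0.0815, 0.018) [-0.04  0.63  0.13  1.77 -0.11  0.75  0.34]
0 (-0.056, 0, 0.16) [-0.08  0.29  0.43  1.95 -0.15  0.94  0.62]
0 (-0.13, 0, 0.04) [-0.17  0.43  0.63  2.18 -0.42  0.65  0.95]
3.1 (0.092, 0.135, 0.12) [-0.87  0.94  1.35  1.77 -0.97  1.28 -2.2 ]
3.1 (0.092, 0.0815, 0.018) [-0.75  1.19  1.35  1.79 -1.23  1.28 -2.  ]
3.1 (-0.056, 0, 0.16) [-0.7   0.66  1.36  1.96 -0.73  1.14 -1.98]
3.1 (-0.13, 0, 0.04) [-0.53  0.67  1.13  2.19 -0.85  0.84 -1.78]
1.6 (0.092, 0.135, 0.12) [ 0.06  0.47 -0.11  1.74  0.06  0.93  1.69]
1.6 (0.092, 0.0815, 0.018) [ 0.15  0.63 -0.13  1.76  0.11  0.76  1.74]
1.6 (-0.056, 0, 0.16) [ 0.01  0.28  0.33  1.94 -0.11  0.94  2.16]
1.6 (-0.13, 0, 0.04) [ 0.09  0.38  0.32  2.17 -0.2   0.62  2.32]
-1.6 (0.092, 0.135, 0.12) [-0.26  0.48  0.3   1.76 -0.17  0.93 -1.26]
-1.6 (0.092, 0.0815, 0.018) [-0.18  0.65  0.32  1.77 -0.28  0.77 -1.09]
-1.6 (-0.056, 0, 0.16) [-0.23  0.31  0.62  1.95 -0.22  0.95 -0.88]
-1.6 (-0.13, 0, 0.04) [-0.4   0.54  0.93  2.18 -0.66  0.73 -0.39]
 0.1 [0.17   0.6267 0.1941] [-0.5  0.9  0.1]
A 2.75 [0.2797 0.3411 0.2801] [-0.2  0.5 -0.2]
[-0.55  0.02 -0.39  1.94  0.01  1.19  0.36]
```

```bash
python3 - <<'E'
from h import *
manip.move_pose([.43,-.08,.26],ori(0)); st('B')
manip.move_pose(W((.092,.137,.14)),ori(0)); st('C')
c,im=snap('wrist','pics/w1.png')
f=lambda n,P:print(n,proj(c,W(P)).round(0))
for n,P in(('mouth',(.092,.135,.012)),('tailtop',(.092,.1157,.026)),('rivet',(.092,.0437,.0325)),('stop',(.092,-.028,.02)),('tailL',(.112,.1157,.026)),('jaw',(.092,0,.085)),('railend+',(.114,.135,.015)),('railend-',(.07,.135,.015))): f(n,P)
E
```

```text
B 4.39 [ 0.4303 -0.0784  0.26  ] [0.3 0.4 0.1]
C 5.29 [ 0.6041 -0.0064  0.1405] [ 0.7 -1.1  0. ]
mouth [318. 187.]
tailtop [318. 210.]
rivet [318. 280.]
stop [318. 333.]
tailL [339. 210.]
jaw [318. 353.]
railend+ [340. 188.]
railend- [296. 188.]
```

View pics/w1.png

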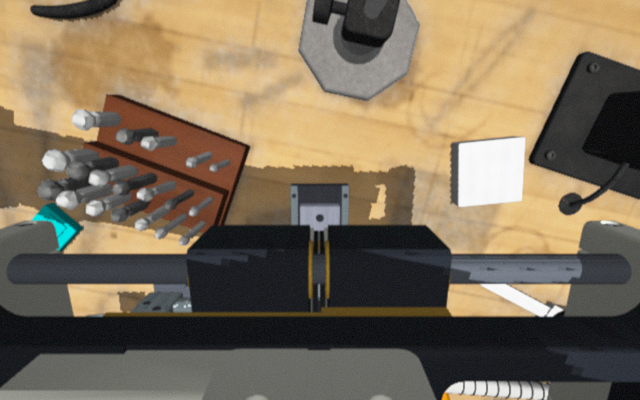

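The wrist view shows the mouth's rail ends at (292,185) and (349,185) and the bar tail edge at row 205, centre column 320. That is within about 3 mm of the prediction, so I'll descend and push with force checks.

```bash
python3 - <<'E'
from h import *
d=np.array([-np.sin(p[2]),np.cos(p[2]),0])
F=lambda: float(np.dot(manip.current_force(),d))
manip.servo_line(W((.092,.138,.0185)),vel=.1); st('down'); f0=F()
manip.servo_line(W((.092,.09,.0185)),vel=.06); st('p'); print(F()-f0)
y=.09
while y>.068:
    y-=.002; manip.servo_line(W((.092,y,.0185)),vel=.03)
    f=F()-f0; print(round(y,4),round(f,1),end='; ')
    if f>14: break
manip.sleep(.2); st('end'); t=np.array(manip.current_tool_pos()); print(F()-f0,'y actual',np.dot(t-W((0,0,0)),d))
E
```

```text
down 6.71 [ 0.605  -0.005   0.0193] [0.5 0.6 1.6]
p 7.66 [ 0.6137 -0.0514  0.0184] [-0.4 -0.  -0.6]
-0.4720692407872532
0.088 -0.6; 0.086 -0.1; 0.084 -1.1; 0.082 -1.3; 0.08 -1.7; 0.078 -0.5; 0.076 -0.2; 0.074 -0.0; 0.072 0.6; 0.07 -1.2; 0.068 -0.3; end 10.61 [ 0.6182 -0.0735  0.0185] [ 0.2 -0.5  0.7]
-1.0504957821766556 y actual 0.06806743057535111
```

```bash
python3 - <<'E'
from h import *
c,im=snap('scene','pics/s2.png')
im=im[175:275,290:410,::-1]; cv2.imwrite('pics/s2c.png',cv2.resize(im,None,fx=6,fy=6,interpolation=cv2.INTER_CUBIC))
st()
E
```

```text
10.66 [ 0.6182 -0.0735  0.0185] [ 0.1 -0.6 -0.8]
```

View pics/s2c.png

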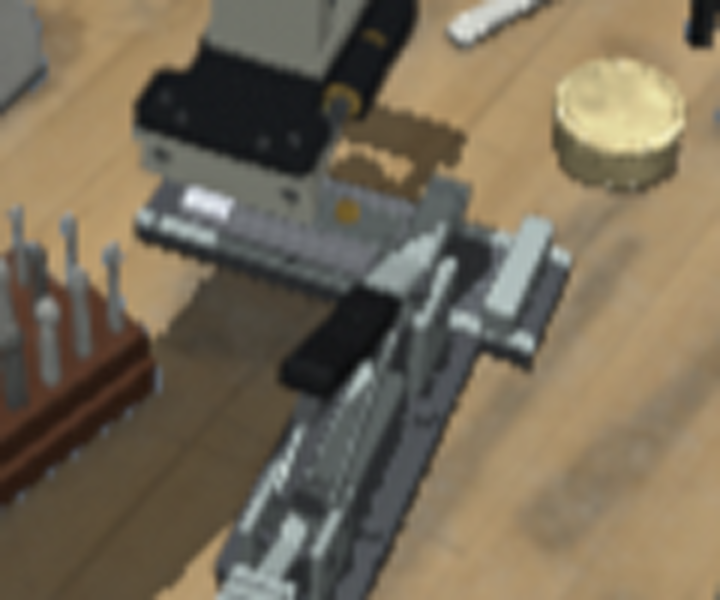

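```bash
python3 - <<'E'
from h import *
print('gap',manip.current_finger_gap(),manip.current_gripper_force(),manip.current_tcp_rot(),ori(0))
c=viewer.get_calibration('scene'); t=manip.current_tool_pos(); print((proj(c,t)-[290,175])*6,(proj(c,np.array(t)+[0,0,.066])-[290,175])*6, (proj(c,W((.092,.0437,.0325)))-[290,175])*6)
E
```

```text
gap 0.00045210844033096207 0.0 [ 6.33009854e-01  7.74143736e-01  3.95207084e-05 -5.64256506e-06] [0.63305872 0.77410378 0.         0.        ]
[298.21267694 209.6198846 ] [302.52584134 105.6260402 ] [350.67104515 204.94699543]
```

```bash
python3 - <<'E'
from h import *
manip.servo_line(W((.092,.140,.0185)),vel=.12); st('back')
c,im=snap('scene','pics/s3.png')
a=im[180:270,290:410,::-1]; a=cv2.resize(a,None,fx=6,fy=6,interpolation=cv2.INTER_CUBIC)
cv2.imwrite('pics/s3c.png',a)
t=np.array(manip.current_tool_pos()); print((proj(c,t)-[290,180])*6,[((proj(c,W((.092,y,.026)))-[290,180])*6).round() for y in(.116,.072)])
E
```

```text
back 11.41 [ 0.6041 -0.0039  0.0186] [ 0.6 -0.5 -0.1]
[154.46848267 133.30832527] [array([200., 137.]), array([291., 166.])]
```

View pics/s3c.png

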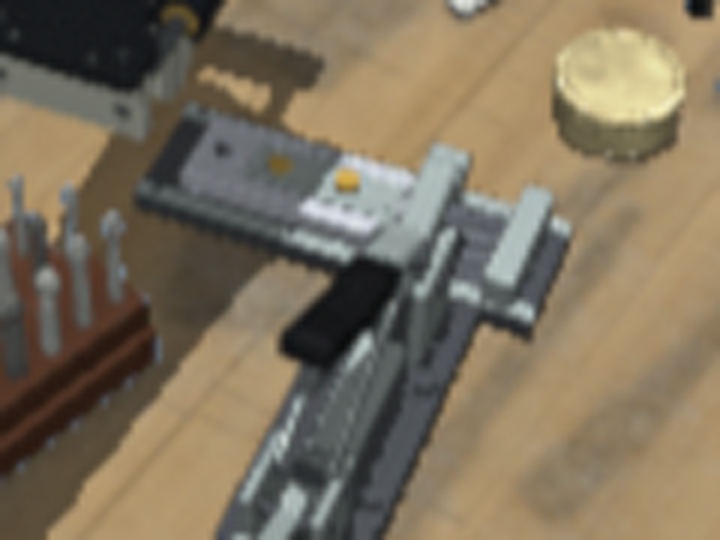

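The bar is still at its start: its tail edge is at (195,150) in the crop, and the fingers passed over it without touching. The fingertips are evidently higher than I assumed, so I'll feel for the guide floor.

```bash
python3 - <<'E'
from h import *
z=.0185; f0=manip.current_force()[2]
while z>-.02:
    z-=.0025; manip.servo_line(W((.092,.140,z)),vel=.04)
    f=manip.current_force()[2]-f0; print(round(z,4),round(manip.current_tool_pos()[2],4),round(f,1),end='; ')
    if f>4: break
st()
c,im=snap('scene','pics/s4.png'); a=cv2.resize(im[130:280,230:410,::-1],None,fx=4.4,fy=4,interpolation=cv2.INTER_CUBIC); cv2.imwrite('pics/s4c.png',a)
E
```

```text
0.016 0.0157 0.1; 0.0135 0.0132 0.5; 0.011 0.0108 1.1; 0.0085 0.0083 -0.4; 0.006 0.0058 -1.2; 0.0035 0.0033 0.1; 0.001 0.0008 -0.0; -0.0015 -0.0017 -0.8; -0.004 -0.0042 -0.3; -0.0065 -0.0067 0.4; -0.009 -0.0092 -0.2; -0.0115 -0.0117 0.5; -0.014 -0.0142 -0.3; -0.0165 -0.0167 1.2; -0.019 -0.0191 0.5; -0.0215 -0.0196 15.7;  15.46 [ 0.6041 -0.003  -0.0196] [-5.2  0.6 15.7]
```

View pics/s4c.png

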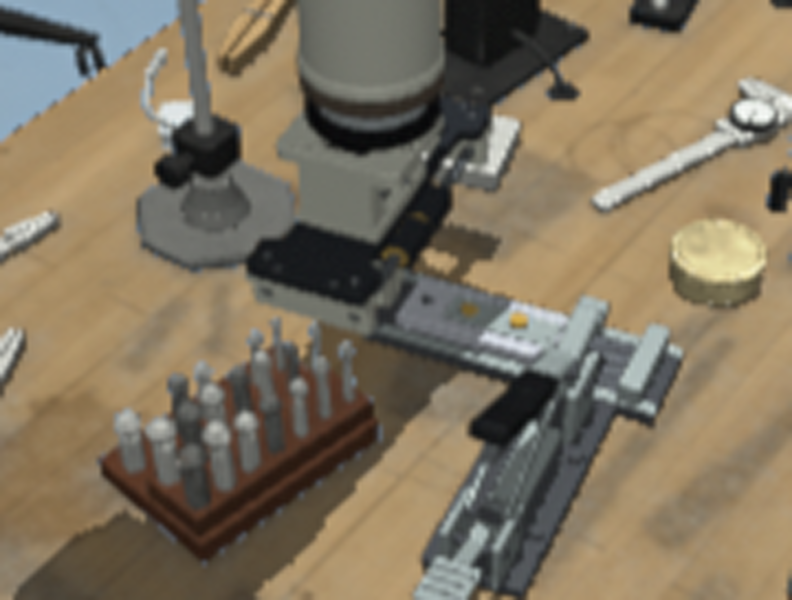

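```bash
python3 - <<'E'
from h import *
c=viewer.get_calibration('scene')
g=lambda P:((proj(c,W(P))-[230,130])*[4.4,4]).round()
for z in(-.0196,.012,.047,.08): 
    print(z,'tcp',g((.092,.14,z)),'end corners x=-3',g((-.003,.1025,z)),g((-.003,.1775,z)),'x=.073 finger w19',g((.073,.1305,z)),g((.073,.1495,z)),'w75',g((.0545,.1025,z)),g((.0545,.1775,z)))
st(); print(manip.grip_depth, manip.current_q())
cw=viewer.get_calibration('wrist'); t=np.array(manip.current_tool_pos()); print('wrist',cw, [proj(cw,t+[0,0,h]).round() for h in(0,.019,.03,.066)])
E
```

```text
-0.0196 tcp [376. 326.] end corners x=-3 [367. 442.] [255. 406.] x=.073 finger w19 [377. 349.] [350. 340.] w75 [406. 380.] [297. 346.]
0.012 tcp [375. 295.] end corners x=-3 [366. 412.] [251. 375.] x=.073 finger w19 [376. 318.] [348. 309.] w75 [406. 349.] [294. 316.]
0.047 tcp [374. 259.] end corners x=-3 [364. 377.] [247. 340.] x=.073 finger w19 [375. 282.] [347. 274.] w75 [406. 314.] [291. 280.]
0.08 tcp [373. 224.] end corners x=-3 [363. 342.] [242. 305.] x=.073 finger w19 [374. 247.] [345. 239.] w75 [405. 279.] [288. 245.]
 15.51 [ 0.6041 -0.003  -0.0196] [-5.1 -0.  16.3]
0.0188 [-0.09312776  0.66424407  0.07098695  1.81105658 -0.07099043  0.66846661
  0.21821731]
wrist {'vfov': 63.50591973607232, 'cx': 318.50736453053395, 'cy': 200.01965164209878, 'eye': array([0.59146281, 0.06104611, 0.16971856]), 'attitude': array([0.9874517 , 0.09896112, 0.01284256, 0.12239654])} [array([318., 228.]), array([318., 239.]), array([318., 246.]), array([317., 279.])]
```

```bash
python3 - <<'E'
from h import *
m=np.array(manip.current_wrist_torque())
manip.servo_line(W((.092,.140,-.015)),vel=.04); st('up'); m0=np.array(manip.current_wrist_torque()); print('dM',(m-m0).round(2),m0.round(2))
c,im=snap('scene','pics/s5.png'); a=cv2.resize(im[165:245,270:370,::-1],None,fx=8,fy=7.5,interpolation=cv2.INTER_CUBIC)
cw,w=snap('wrist','pics/w5.png'); cv2.imwrite('pics/s5c.png',cv2.resize(w[150:350,150:490,::-1],None,fx=2.3,fy=2.3))
E
```

```text
up 15.82 [ 0.6042 -0.003  -0.0148] [ 0.3  0.2 -0.6]
dM [-0.09  1.26 -0.07] [-0.04 -0.02  0.04]
```

View pics/s5c.png

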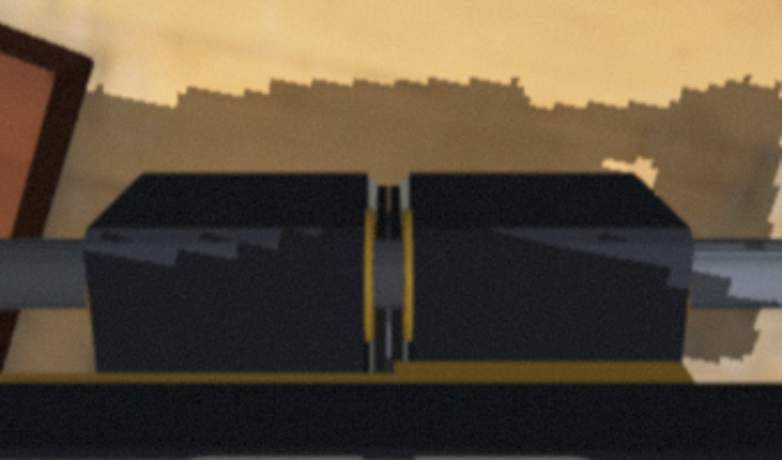

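The moment and the picture both agree with the fingertips sitting about 33 mm above the reported TCP: the contact on the 12–15 mm guide came at a reported z of -0.019. I'll push again at a reported z of -0.0155.

```bash
python3 - <<'E'
from h import *
d=np.array([-np.sin(p[2]),np.cos(p[2]),0])
F=lambda: float(np.dot(manip.current_force(),d))
Z=-.0155
f0=F(); y=.140
while y>.066:
    s=.005 if y>.095 else .002
    y-=s; manip.servo_line(W((.092,y,Z)),vel=.05 if y>.095 else .03)
    f=F()-f0; print(round(y,4),round(f,1),round(manip.current_force()[2],1),end='; ')
    if f>12: break
manip.sleep(.2); st('end'); t=np.array(manip.current_tool_pos()); print(F()-f0,'y actual',np.dot(t-W((0,0,0)),d))
c,im=snap('scene','pics/s6.png')
E
```

```text
0.135 1.6 -0.5; 0.13 0.9 -0.7; 0.125 1.1 0.3; 0.12 1.7 -0.3; 0.115 1.8 0.6; 0.11 0.7 -0.2; 0.105 1.7 0.5; 0.1 1.4 0.4; 0.095 1.7 -0.0; 0.093 0.6 -0.4; 0.091 2.5 0.6; 0.089 2.3 -0.4; 0.087 1.6 0.4; 0.085 2.9 -0.3; 0.083 7.1 2.3; 0.081 10.1 4.1; 0.079 14.2 6.5; end 20.44 [ 0.6146 -0.0565 -0.0155] [-4.  12.   7.1]
13.750512567061863 y actual 0.08544128179410648
```

```bash
sed -i 's/^p=.*/p=np.array([0.5409,-0.1556,0.1998])/' h.py; python3 - <<'E'
from h import *
manip.servo_line(W((.092,.090,-.0155)),vel=.1)
manip.servo_line(W((.092,.10,.10)),vel=.2); 
manip.servo_line(W((-.056,.02,.14)),vel=.25); st('lift')
c,im=snap('scene','pics/s7.png'); ct,it=snap('top','pics/t7.png')
cs=lambda im,a,b,e,f:cv2.resize(im[a:b,e:f,::-1],(400,400),interpolation=cv2.INTER_CUBIC)
cv2.imwrite('pics/c7.png',np.hstack([cs(im,180,270,320,410),cs(it,145,235,285,375)]))
g=lambda P:((proj(c,W(P))-[320,180])*400/90).round(); h=lambda P:((proj(ct,W(P))-[285,145])*400/90).round()
for P in((.072,.072,.026),(.112,.072,.026),(.092,.035,.028)): print(P,g(P),h(P))
E
```

```text
lift 22.36 [ 0.4829 -0.146   0.1395] [-0.4  0.2 -0.5]
(0.072, 0.072, 0.026) [ 64. 144.] [141. 180.]
(0.112, 0.072, 0.026) [90. 99.] [128. 113.]
(0.092, 0.035, 0.028) [135. 138.] [199. 133.]
```

View pics/c7.png

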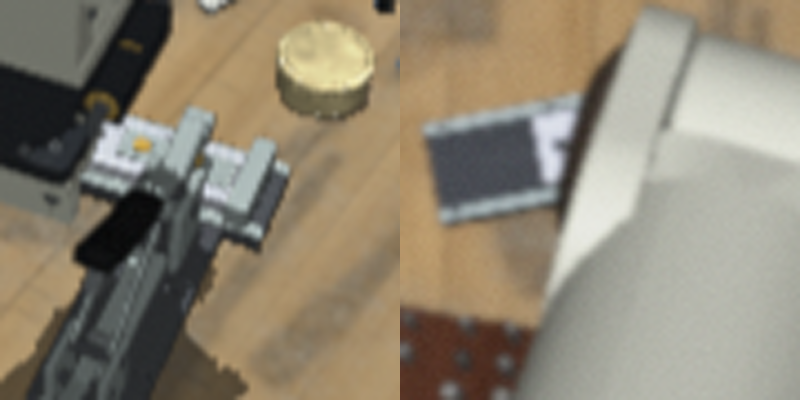

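The bar is home: its tail edge is at about (535,150) in the right half, where predicted, and its leading end is against the stop in the left half. Next I'll press the handle.

```bash
python3 - <<'E'
from h import *
manip.move_pose(W((-.057,0,.125)),ori(-np.pi/2)); st('above')
f0=manip.current_force()[2]; z=.105; manip.servo_line(W((-.057,0,z)),vel=.1)
while z>.022:
    z-=.004 if z>.046 else .002
    x=-.057-.009*np.clip((.091-z)/.051,0,1)
    manip.servo_line(W((x,0,z)),vel=.05)
    f=manip.current_force()[2]-f0; print(round(z,3),round(manip.current_tool_pos()[2],4),round(f,1),end='; ')
    if f>(35 if z<.052 else 60): break
st('end')
E
```

```text
above 23.74 [ 0.4853 -0.1664  0.1248] [ 0.7  0.1 -0.1]
0.101 0.1011 0.3; 0.097 0.0977 6.2; 0.093 0.094 6.9; 0.089 0.09 6.1; 0.085 0.086 5.9; 0.081 0.0819 5.2; 0.077 0.078 6.7; 0.073 0.074 5.7; 0.069 0.0698 4.5; 0.065 0.0656 4.4; 0.061 0.061 3.2; 0.057 0.0565 2.1; 0.053 0.0523 1.2; 0.049 0.0485 -0.0; 0.045 0.0447 0.3; 0.043 0.0429 -0.5; 0.041 0.0409 0.7; 0.039 0.0394 5.7; 0.037 0.0387 19.1; 0.035 0.038 33.5; 0.033 0.0373 48.6; end 29.34 [ 0.4767 -0.1689  0.0373] [-14.8   4.6  48.6]
```

```bash
python3 - <<'E'
from h import *
manip.servo_line(W((-.066,0,.062)),vel=.1); manip.sleep(.4); st('off')
c,im=snap('scene','pics/s8.png')
manip.servo_line(W((-.130,0,.062)),vel=.15); manip.servo_line(W((-.130,0,.026)),vel=.1); st('over')
f0=manip.current_force()[2]; z=.026
while z>.001:
    z-=.0025; manip.servo_line(W((-.130,0,z)),vel=.04)
    f=manip.current_force()[2]-f0; print(round(z,4),round(manip.current_tool_pos()[2],4),round(f,1),end='; ')
    if f>40: break
st('pressed'); c,im2=snap('scene','pics/s9.png')
E
```

```text
off 30.18 [ 0.4759 -0.1687  0.0615] [ 0.6 -0.8 -0.5]
over 31.32 [ 0.4137 -0.1814  0.0258] [-0.4  0.4  0.2]
0.0235 0.0239 -0.0; 0.021 0.0213 1.3; 0.0185 0.0185 1.4; 0.016 0.0158 1.7; 0.0135 0.0133 2.0; 0.011 0.0108 2.6; 0.0085 0.0083 1.6; 0.006 0.0058 3.0; 0.0035 0.0033 3.3; 0.001 0.0009 2.2; -0.0015 -0.0016 2.7; pressed 34.07 [ 0.4137 -0.1813 -0.0016] [-1.5 -0.1  3. ]
```

```bash
python3 - <<'E'
from h import *
manip.servo_line(W((-.132,0,.07)),vel=.15)
manip.servo_line(W((-.15,0,.16)),vel=.2); manip.sleep(.3); st('up')
snap('scene','pics/s10.png')
c=viewer.get_calibration('scene')
uo=proj(c,W((-.056,0,.124))); ul=proj(c,W((-.066,0,.073))); print(uo,ul)
for n in('scene0','s7','s8','s9','s10'):
    im=cv2.imread(f'pics/{n}.png'); m=lambda u:im[int(u[1])-2:int(u[1])+3,int(u[0])-2:int(u[0])+3].mean((0,1)).round()
    # dark centroid near
    g=im[215:265,325:370].max(2)<40; ys,xs=np.nonzero(g)
    print(n,m(uo),m(ul),g.sum(),xs.mean()+325 if g.any() else 0,ys.mean()+215 if g.any() else 0)
E
```

```text
up 35.65 [ 0.3932 -0.1852  0.159 ] [-0.8  0.5 -0.7]
[343.05711037 232.61302539] [340.64897274 249.86448738]
scene0 [27. 27. 27.] [104. 103.  96.] 185 346.47027027027025 231.82162162162163
s7 [17. 18. 19.] [65. 65. 60.] 219 344.17351598173514 229.73059360730593
s8 [29. 26. 24.] [43. 46. 45.] 613 344.24959216965743 233.18433931484503
s9 [108. 118. 116.] [20. 19. 18.] 397 344.0050377833753 251.1007556675063
s10 [32. 41. 43.] [110. 108. 102.] 598 343.571906354515 227.3277591973244
```

```bash
python3 - <<'E'
from h import *
manip.move_pose([.36,.12,.26],ori(-np.pi/2)); manip.sleep(.2); st('away')
c,im=snap('scene','pics/s11.png'); a=cv2.imread('pics/scene0.png').astype(int); b=im[:,:,::-1].astype(int)
def cmp(n,x0,x1,y0,y1): print(n,np.abs(a-b)[y0:y1,x0:x1].mean().round(1))
cmp('grip',332,362,220,245); cmp('lever',322,342,268,286); cmp('tail',328,350,245,275); cmp('bg',380,410,230,260); cmp('flux',408,428,250,286); cmp('tin',380,406,183,207); cmp('block',320,352,155,178)
for n,i in(('0',a),('11',b)):
    g=i[215:265,325:370].max(2)<40; ys,xs=np.nonzero(g); print(n,g.sum(),xs.mean()+325,ys.mean()+215)
t=a[218:248,330:364].astype(np.uint8); r=cv2.matchTemplate(b[205:262,318:378].astype(np.uint8),t,cv2.TM_CCOEFF_NORMED); print(cv2.minMaxLoc(r))
l=a[266:288,320:344].astype(np.uint8); r=cv2.matchTemplate(b[258:297,310:354].astype(np.uint8),l,cv2.TM_CCOEFF_NORMED); print(cv2.minMaxLoc(r))
E
```

```text
away 37.12 [0.3602 0.119  0.2596] [ 0.1 -0.6 -0.4]
grip 3.7
lever 5.1
tail 4.4
bg 5.3
flux 4.2
tin 5.8
block 6.1
0 185 346.47027027027025 231.82162162162163
11 179 346.5698324022346 231.75418994413408
(-0.19646833837032318, 0.9982618093490601, (20, 19), (12, 13))
(-0.23443923890590668, 0.9998349547386169, (18, 17), (10, 8))
```

```bash
python3 -c "
from h import *
print(manip.hand_in())"
```

```text
the job is handed in; nothing more can be done
None
```

I handed the job in at about 37 s, but `hand_in()` gave no verdict. The bar is home against the stop, the handle locked and then sprang fully open, and the lever is back at rest. The bottle, tin and block look unmoved. I did not see the rivet itself after pressing, and infer it was driven because the handle locked.

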